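Unlock the key-turning jig and hold its index plunger back

TASK

The jig that turns a bronze gamelan key for tuning is locked by a rod gauge standing in the brass socket behind its index plunger's knob. Draw the rod up out of the socket, lower it foot first into the bamboo cup until it is near the bottom and let go of it there; then take hold of the plunger's knob, pull the plunger fully back against its spring so its pin is clear of the index disc, and finish while still holding it back so that the key could be turned. Leave the stone, the mallet and the spare key where they are.

Things in the scene. Friction and masses are not known exactly. Their poses are not given: they have to be found in the camera images.
- jig: Key-turning jig, fixed: teak base, 15 mm thick, x -55..345, y +-65 mm in its own frame; upright steel index disc dia 104, face at x=62, top z=132; bronze key clamped behind it (top z=95). Origin on the ledge, under the joint of knob neck and collar (plunger at rest). x points from the knob to the disc, y left, z up. Plunger axis: along x at y=0, z=120; it pulls to -x.
- plunger (a joint): Travel of the sprung plunger towards the jig's -x, in m: 0 = pin seated (start), 0.016 = fully back against its stop. The pin is 12 mm deep in the disc. The spring draws it home with 6 N at 0, rising to 14 N at 0.016; let go, it snaps home. The standing rod blocks it after about 4 mm.
- knob (a point): Middle of the gripping neck of the plunger's dark steel knob: a level cylinder along the jig's x, dia 24, 26 mm long (at rest x=0..26, z=120; this point x=13), with a collar dia 32, 6 mm thick, at its -x end. Bracket behind it (22 mm wide in y) from x=34. Free at both sides and above: pinch from above, closing along the jig's y. Moves with the plunger.
- rod: The rod gauge, loose, standing in the jig's socket at the start with its foot on the bore floor (top at 195 mm above the ledge): 170 mm long, about 90 g, lower 130 mm a brass rod of dia 10 mm, top 40 mm a teak grip of dia 14 mm. Origin at the centre of the foot, z along the rod towards the grip.
- rod_foot (a point): Centre of the rod's foot (its lower end); same place as the rod's origin.
- cup: Upright bamboo cup, fixed to the ledge, open at the top: outer dia 60 mm, inner dia 50 mm, 100 mm high, inner floor 6 mm above the ledge. Origin at the centre of its underside, z up. A released rod may lean on its rim.
- stone: Polishing stone, loose bystander, 80 x 45 x 26 mm (x, y, z), origin at the centre of its underside.
- mallet: Carved wooden mallet lying down, loose bystander: head 45 x 100 x 56 mm at x = +60, handle along x of dia 18 mm to x = -130. Origin on the ledge.
- spare_key: Spare bronze key lying flat, loose bystander, 180 x 52 x 14 mm, origin at the centre of its underside.
- socket (a point): Centre of the mouth of the brass rod socket on the jig, at x=-15, y=0, z=75 mm in the jig's frame: an upright tube, outer dia 26, bore 12, bore floor 50 mm below this point (z=25), where the rod's foot stands at the start.
Things that resemble listed ones, but are neither listed nor needed, are in the scene too. Of the things shaped like the cup, the wooden one is meant.

How it is judged (in metres and radians):
On the way, in this order (a step that is already met when the one before it is completed fails the run):
1. the rod, held by the fingers, is drawn clear of its socket (z of rod_foot in the frame of jig above 0.08 m and contact force between the fingers and rod above 0.5 N), for 0.1 s.
2. the rod is lowered into the cup while still held: its foot less than 50 mm above the cup's underside (z of rod_foot in the frame of cup below 0.05 m and horizontal distance between rod_foot and cup below 0.027 m and contact force between the fingers and rod above 0.5 N), for 0.05 s.
3. the rod is let go in the cup (z of rod_foot in the frame of cup below 0.03 m and horizontal distance between rod_foot and cup below 0.027 m and contact force between the fingers and rod below 0.1 N), for 0.1 s.
At the end, for the whole second after the job is handed in: Through the last second the gripper's fingers hold the plunger back by at least 13.8 mm of its 16 mm travel (more than 3 N between fingers and plunger), and the rod rests untouched in the cup, its foot inside and less than 30 mm above the cup's underside (all of step 3 and value of joint plunger above 0.0138 m and contact force between the fingers and plunger above 3 N and linear speed of rod below 0.03 m/s); the arm keeps its last pose, push and grip.
It fails at once if a bystander (stone, mallet, spare key) is pushed more than 20 mm (distance of any of stone, mallet, spare_key from where it was at the start of the episode above 0.02 m).
It also fails if it takes over 50 s, if anything falls off the work surface, if the arm or the gripper's body presses on something with over 40 N, if the wrist force passes 120 N, or if a joint passes its speed limit or range.

ROBOT

A 6-joint arm with a two-finger parallel gripper is mounted at the origin on the work surface. World frame = base frame: x ahead of the robot, y to its left, z up, the work surface at z = 0. Lengths are in m, angles in degrees, forces in N, time in s.
With the tool pointing down it reaches from about 0.325 to 0.75 m from the base axis. Payload 7.6 kg.
Tool frame: the origin (TCP) lies midway between the tips of the shut fingers; the grasp point (between the pads) lies 19 mm behind it; z points along the fingers, y is the direction in which the jaws open and shut (so a half turn about z gives the same grasp; the last joint's range is limited). The gripper opens to 85 mm and grips with 20 to 120 N. Pads are 22 mm wide; open, the fingers measure 114 mm over their backs; the gripper's body (76 mm by 85 mm) begins 54 mm behind the grasp point. The pads swing forward as they close: fully open they stand 13 mm farther back than shut.
Start: joints at [-68.199, 2.991, 80.254, -0, 96.75, -4.028], TCP at [0.229, -0.473, 0.231] pointing down, gripper open.
Joint ranges: [-166.34, 166.34], [-52.06, 124.39], [6.96, 135.62], [-60.46, 240.46], [14.63, 156.25], [-167.68, 167.68]. Speed limits (degrees/s): [147.25, 147.25, 172.46, 180, 180, 180].

INTERFACE

Orientations are given as [roll, pitch, yaw] about the fixed x, y, z axes, in that order (R = Rz(yaw) Ry(pitch) Rx(roll)).
In Python, from bench import manip gives the robot as it stands.
- The arm moves only by the tool send_rows, never from a script. Its argument "rows" is a list of rows, each a list of 7 numbers: the shift along the tool's x, y, z in m, then the turn, a rotation vector about the tool's x, y, z in rad, then the finger opening in m, from 0 to 0.0854. In form: [[dx, dy, dz, ax, ay, az, grip], ...]. A call has 1 to 10 rows; each row is the pose to reach, as a shift and turn from the pose commanded when the call began, along the tool's axes at that moment; what a row does not reach only later rows make up. A row lasts 1/10 s, in which the tool goes at most 50 mm and 8.59 degrees, less where a joint would pass 70% of its speed; a pose out of reach is approached as far as the arm can. A call with a gripper value outside its range is refused whole. The fingers move at their own pace and stop on an object; the grip force is fixed at half the most. Time passes only in rows, so rows that repeat a pose let the fingers close. It gives the time, the measured TCP pose, the force and the opening at its end, in the units of the state.
- manip.get_state(): the state, without advancing time (a new reading comes with each control period).
- manip.camera(name): name is "side" or "top" or "wrist"; returns a dict with "pixels" (384x512x3 uint8, red, green, blue), "camera_matrix" (3x3 intrinsics, pixels), "extrinsics" (4x4, takes a point from world to camera coordinates); the wrist camera has in their place "tool_from_camera" (4x4, takes a point from camera to tool coordinates, whose origin is the TCP and whose axes are the flange's). Camera axes: x right, y up, looking along -z (the intrinsics and any distortion apply to the point x, -y, -z); pixel columns grow to the right and rows downward; lengths in m; the calibration is good to about 2 mm. A picture is of the moment at which its call begins: read the wrist's pose just before it. There is no depth.
- manip.hand_in(): hands the job in, once; it reports no verdict.
The state is a dict: "time_s": time; "q": joint angles; "dq": joint speeds; "joint_efforts": joint torques, N m; "tcp_pos": TCP position; "eef_rot": TCP orientation; "ft_force": force on the tool from outside, world axes, zero at the start; "wrist_torque": the same for the moment, N m; "grip_width": finger opening in m.
Only numpy, scipy, OpenCV 4.12 (cv2) and the standard library are available. Lean on these libraries where they do the work, as an engineer would, in place of code of your own. Each camera call takes 0.05 s, during which the arm holds its last target.

## Working session

There is one attempt and no reset: what is moved stays moved. The work goes in short steps, Python scripts to look and compute and a tool call to move; the robot and the scene stay as the last step left them, time stands still between calls to the robot, and variables do not carry over. Pictures are saved under pics/ and viewed, and the job is handed in when it is done.

Besides the shell and the picture viewer there is one more tool, called after "Request:" by a JSON object that holds its "name" and its "arguments". send_rows: Moves the arm, as the interface text tells. Its arguments: {"type":"object","properties":{"rows":{"type":"array","items":{"type":"array","items":{"type":"number"}}}},"required":["rows"]}

```bash
mkdir -p pics; ls; cat > h.py <<'E'
import numpy as np,cv2,pickle
from bench import manip
def snap(n,f):
    s=manip.get_state();c=manip.camera(n);c['state']=s
    cv2.imwrite('pics/%s.png'%f,cv2.cvtColor(np.array(c['pixels']),cv2.COLOR_RGB2BGR));pickle.dump(c,open('pics/%s.pkl'%f,'wb'));return c
E
python3 - <<'E'
from h import *
print(manip.get_state())
for n in('top','side','wrist'):
    c=snap(n,n+'0');print(n,[ (k,np.round(v,4).tolist()) for k,v in c.items() if k not in('pixels','state')])
E
```

```text
pics
{'time_s': 0.0, 'q': array([-6.81973473e+01,  3.02682338e+00,  8.03137300e+01,  7.90047784e-04,
        9.67516143e+01, -4.02779678e+00]), 'dq': array([-0.05134295, -0.02056759, -0.0774491 , -0.02127161, -0.10855131,
        0.15098101]), 'joint_efforts': array([-1.70518349e-03, -3.81665075e+01, -3.60195708e+01, -1.48350355e-04,
        6.06100570e-03,  1.91492705e-05]), 'tcp_pos': array([ 0.22865533, -0.47224113,  0.2304698 ]), 'eef_rot': array([-1.79908115e+02, -7.25667357e-03,  2.58305359e+01]), 'ft_force': array([-0.75122721,  0.59796626,  0.05540915]), 'wrist_torque': array([ 0.04555726,  0.01467832, -0.02565585]), 'grip_width': 0.0856793213633609}
top [('camera_matrix', [[381.0291, 0.0, 257.2084], [0.0, 381.0291, 191.8056], [0.0, 0.0, 1.0]]), ('extrinsics', [[0.0048, -1.0, -0.0064, 0.0144], [0.9965, 0.0042, 0.0837, -0.5369], [-0.0837, -0.0067, 0.9965, -1.0667], [0.0, 0.0, 0.0, 1.0]])]
side [('camera_matrix', [[374.5507, 0.0, 258.5806], [0.0, 374.5507, 193.8987], [0.0, 0.0, 1.0]]), ('extrinsics', [[-0.9082, -0.4185, -0.0084, 0.4702], [0.2168, -0.4875, 0.8458, -0.1849], [-0.358, 0.7663, 0.5334, -0.8485], [0.0, 0.0, 0.0, 1.0]])]
wrist [('camera_matrix', [[339.4572, 0.0, 250.4106], [0.0, 339.4572, 195.8757], [0.0, 0.0, 1.0]]), ('tool_from_camera', [[-0.0014, 0.9488, 0.3157, 0.0801], [1.0, 0.0013, 0.0006, 0.0012], [0.0002, 0.3157, -0.9488, -0.1429], [0.0, 0.0, 0.0, 1.0]])]
```

View pics/top0.png

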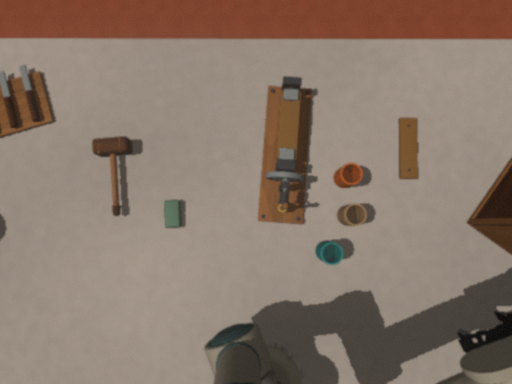

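View pics/side0.png

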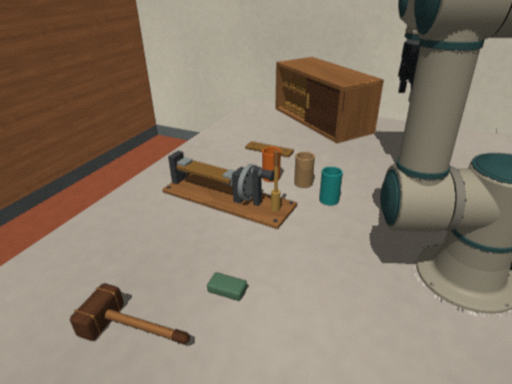

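View pics/wrist0.png

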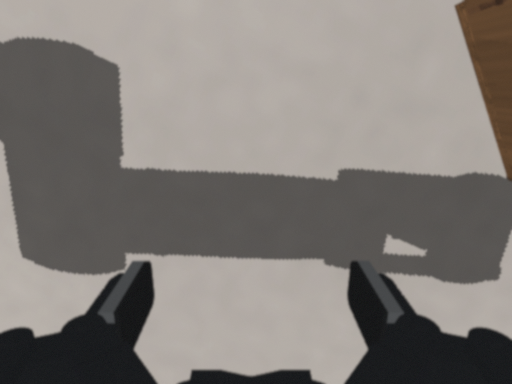

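The top view shows the jig at about (285,150) and the rod top at about (282,208). The cup-like things are red (349,175), tan (354,215) and teal (330,252). Tan fits bamboo, so I'm enlarging to confirm.

```bash
cat >> h.py <<'E'
def load(f): return pickle.load(open('pics/%s.pkl'%f,'rb'))
def E_(c):
    if 'extrinsics' in c: return np.array(c['extrinsics'])
    from scipy.spatial.transform import Rotation as R
    T=np.eye(4);T[:3,:3]=R.from_euler('xyz',c['state']['eef_rot'],degrees=True).as_matrix();T[:3,3]=c['state']['tcp_pos']
    return np.linalg.inv(T@np.array(c['tool_from_camera']))
def ray(c,u,v):
    E=E_(c);K=np.array(c['camera_matrix']);d=np.linalg.inv(K)@[u,v,1];d=np.array([d[0],-d[1],-d[2]])
    R=E[:3,:3];o=-R.T@E[:3,3];return o,R.T@d
def onz(c,u,v,z):
    o,d=ray(c,u,v);return o+d*(z-o[2])/d[2]
def proj(c,P):
    E=E_(c);K=np.array(c['camera_matrix']);P=np.atleast_2d(P);q=P@E[:3,:3].T+E[:3,3]
    q=q*[1,-1,-1];q=q@K.T;return q[:,:2]/q[:,2:]
def tri(*obs):
    A=np.zeros((3,3));b=np.zeros(3)
    for c,u,v in obs:
        o,d=ray(c,u,v);d/=np.linalg.norm(d);M=np.eye(3)-np.outer(d,d);A+=M;b+=M@o
    return np.linalg.solve(A,b)
def crop(f,x0,y0,x1,y1,k,g):
    im=cv2.imread('pics/%s.png'%f)[y0:y1,x0:x1];cv2.imwrite('pics/%s.png'%g,cv2.resize(im,None,fx=k,fy=k,interpolation=cv2.INTER_CUBIC))
E
python3 - <<'E'
from h import *
crop('top0',240,70,400,270,3,'tc'); crop('side0',150,130,350,240,4,'sc')
t=load('top0');s=load('side0')
print('cam',ray(t,0,0)[0],ray(s,0,0)[0])
E
```

```text
cam [0.44571611 0.00946698 1.10795795] [0.16336872 0.75682157 0.61294261]
```

View pics/tc.png

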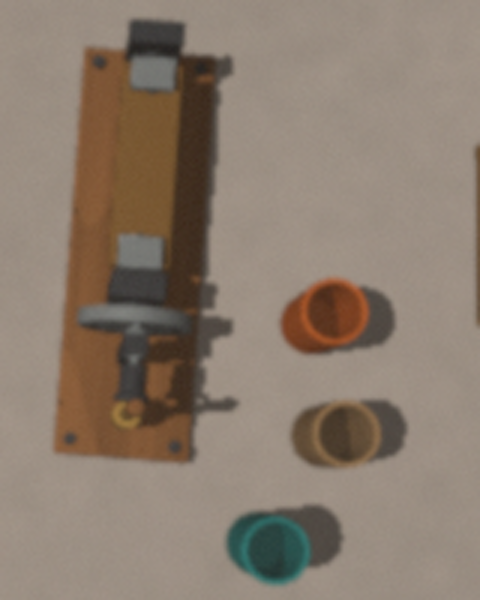

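View pics/sc.png

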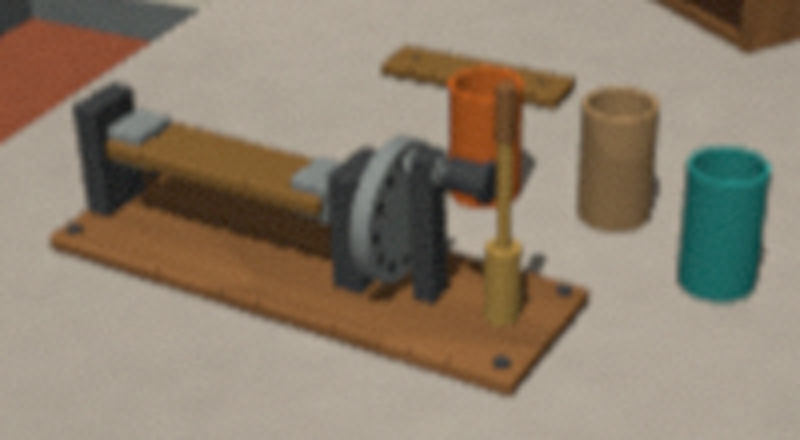

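```bash
python3 - <<'E'
from h import *
t=load('top0');s=load('side0')
cs=[onz(t,u,v,.015) for u,v in[(268.3,85.7),(312.3,89),(258.3,220.7),(304,224)]]
print(np.round(cs,4)); 
a=cs[0]-cs[2];b=cs[1]-cs[3];print(np.degrees(np.arctan2(a[1],a[0])),np.degrees(np.arctan2(b[1],b[0])),np.linalg.norm(a),np.linalg.norm(cs[0]-cs[1]))
# fit using known corners
L=np.array([[.345,.065],[.345,-.065],[-.055,.065],[-.055,-.065]]);W=np.array(cs)[:,:2]
Lc=L-L.mean(0);Wc=W-W.mean(0);th=np.arctan2((Lc[:,0]*Wc[:,1]-Lc[:,1]*Wc[:,0]).sum(),(Lc*Wc).sum());R=np.array([[np.cos(th),-np.sin(th)],[np.sin(th),np.cos(th)]])
o=W.mean(0)-R@L.mean(0);print('jig',o,np.degrees(th))
print('socket',o+R@[-.015,0],'knob',o+R@[.013,0])
print('rodtop side',onz(s,276.2,151.3,.195),'sock side',onz(s,276,191.5,.075),'rodtop top',onz(t,284.8,205.7,.195))
# cup
im=np.array(t['pixels']);hsv=cv2.cvtColor(im,cv2.COLOR_RGB2HSV);
print('cup top',onz(t,240+346/3,70+433/3,.1)); 
print('cup side',onz(s,150+620/4,130+104/4,.1))
P=o+R@[-.015,0]
print(proj(t,[[*P,.195],[*P,.075]]),proj(s,[[*P,.195],[*P,.075]]))
E
```

```text
[[ 0.8514 -0.0143  0.015 ]
 [ 0.8417 -0.1438  0.015 ]
 [ 0.4545  0.0133  0.015 ]
 [ 0.4458 -0.1172  0.015 ]]
-3.988538983438324 -3.840275569474391 0.3978127234868596 0.12983396393443647
jig [ 0.50370028 -0.05557895] -3.928300306979995
socket [ 0.48873552 -0.05455132] knob [ 0.51666974 -0.05646955]
rodtop side [ 0.48800921 -0.04675607  0.195     ] sock side [ 0.48624433 -0.04631448  0.075     ] rodtop top [ 0.4892313  -0.05063708  0.195     ]
cup top [ 0.47181161 -0.24279577  0.1       ]
cup side [ 0.46890565 -0.23445863  0.1       ]
[[286.43473998 205.91413299]
 [283.33131401 207.98611493]] [[277.09977897 150.03420457]
 [276.31025812 189.85263822]]
```

The crops confirm it: the tan cup (354,215) is the bamboo one, and the red and teal ones are decoys. Next I move to a viewing pose above the rod, aligned with the jig.

```bash
cat >> h.py <<'E'
from scipy.spatial.transform import Rotation as Rr
def delta(p,yaw,pose=None):
    s=manip.get_state() if pose is None else pose
    R=Rr.from_euler('xyz',s['eef_rot'],degrees=True)
    G=Rr.from_euler('xyz',[180,0,yaw],degrees=True)
    return np.round(R.inv().apply(np.array(p)-s['tcp_pos']),4),np.round((R.inv()*G).as_rotvec(),4),s['time_s']
E
python3 - <<'E'
from h import *
print(delta([.44,-.05,.29],-3.9))
E
```

```text
(array([ 0.3742, -0.2881, -0.0589]), array([-1.200e-03,  2.000e-04,  5.189e-01]), 0.15)
```

Request:
{"name": "send_rows", "arguments": {"rows": [[0,0,-0.05,0,0,0,0.085],[0.037,-0.029,-0.059,0,0,0.05,0.085],[0.075,-0.058,-0.059,0,0,0.1,0.085],[0.112,-0.086,-0.059,0,0,0.16,0.085],[0.15,-0.115,-0.059,0,0,0.21,0.085],[0.187,-0.144,-0.059,0,0,0.26,0.085],[0.225,-0.173,-0.059,0,0,0.31,0.085],[0.262,-0.202,-0.059,0,0,0.36,0.085],[0.3,-0.23,-0.059,0,0,0.42,0.085],[0.337,-0.259,-0.059,0,0,0.47,0.085]]}}

```text
time_s: 1.15
tcp_pos: [0.4197, -0.0907, 0.2902]
eef_rot: [180.0, -0.0, -1.2]
ft_force: [-0.4, -0.3, 1.0]
grip_width: 0.0851
```

Request:
{"name": "send_rows", "arguments": {"rows": [[0.027,-0.038,0,0,0,0.05,0.085],[0.027,-0.038,0,0,0,0.05,0.085],[0.027,-0.038,0,0,0,0.05,0.085]]}}

```text
time_s: 1.45
tcp_pos: [0.447, -0.0544, 0.2898]
eef_rot: [180.0, 0.1, -3.8]
ft_force: [-0.5, -0.4, 0.3]
grip_width: 0.0851
```

```bash
python3 - <<'E'
from h import *
manip.camera('top')
c=snap('wrist','w1');print(c['state']['tcp_pos'],c['state']['eef_rot'],c['state']['time_s'])
E
```

```text
[ 0.4467723  -0.0552753   0.28999286] [ 1.79983742e+02  4.66533751e-02 -3.91782348e+00] 1.5
```

View pics/w1.png

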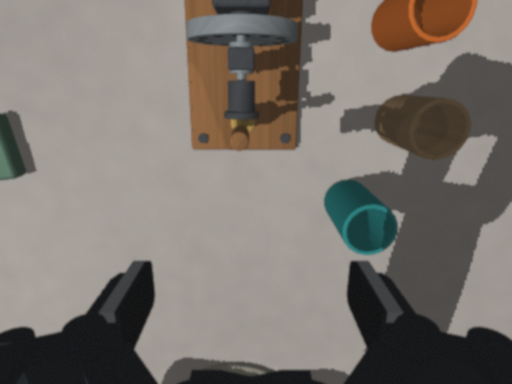

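The wrist view shows the rod's grip end at about (239,139), the collar at (241,115) and the base's near edge at row 149. The tan cup's rim is at about (443,132). Enlarging to pick the pixels precisely.

```bash
python3 - <<'E'
from h import *
crop('w1',180,70,310,170,6,'w1a');crop('w1',360,80,490,180,6,'w1b')
E
```

```text
(no output)
```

View pics/w1a.png

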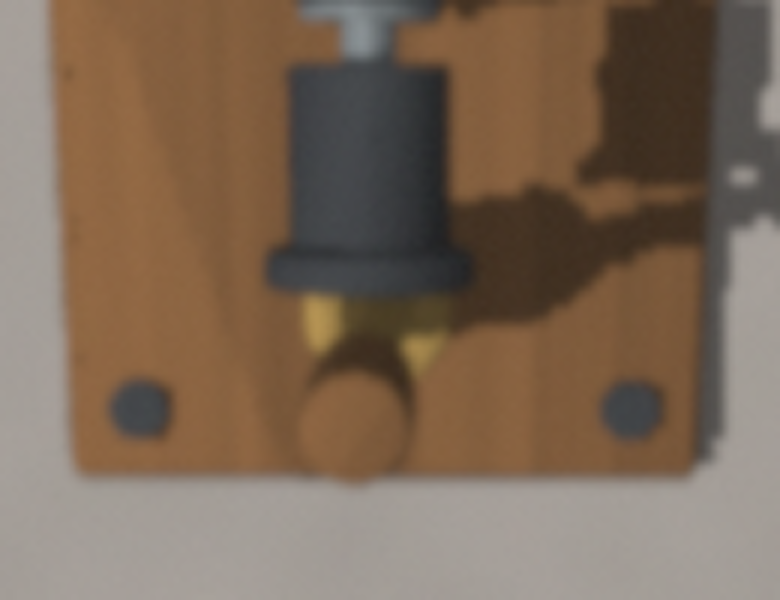

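View pics/w1b.png

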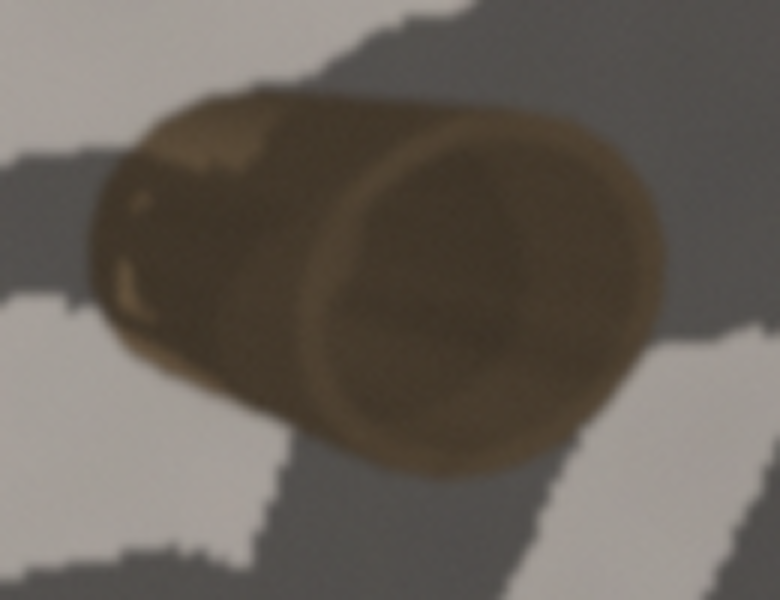

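```bash
python3 - <<'E'
from h import *
w=load('w1');f=lambda x,y:(180+x/6-.4,70+y/6-.4)
print('rodtop',onz(w,*f(354,424),.195))
cs=np.array([onz(w,*f(76,472),.015),onz(w,*f(695,474),.015)]);print('corners',cs);m=cs.mean(0)
d=cs[0]-cs[1];print('yaw',np.degrees(np.arctan2(-d[0],d[1])),np.linalg.norm(d))
print('collar ends z.12',onz(w,*f(266,268),.12),onz(w,*f(471,268),.12), 'neck mid',onz(w,*f(368,160),.132))
a=np.radians(-3.93);print('socket from corners',m[:2]+.04*np.array([np.cos(a),np.sin(a)]))
g=lambda x,y:(360+x/6-.4,80+y/6-.4)
# outer rim ellipse extremes: left 303, right 665, top 110, bottom 478
P=[onz(w,*g(303,300),.1),onz(w,*g(665,265),.1),onz(w,*g(530,110),.1),onz(w,*g(440,478),.1)]
print(np.round(P,4),(P[0]+P[1])/2,(P[2]+P[3])/2)
E
```

```text
rodtop [ 0.48978824 -0.05142007  0.195     ]
corners [[ 0.45542596  0.01486624  0.015     ]
 [ 0.44608615 -0.11269015  0.015     ]]
yaw -4.187780173906784 0.12789786514110857
collar ends z.12 [ 0.50213522 -0.03673264  0.12      ] [ 0.49999226 -0.06738476  0.12      ] neck mid [ 0.51698187 -0.05355127  0.132     ]
socket from corners [ 0.490662   -0.05165346]
[[ 0.4735 -0.214   0.1   ]
 [ 0.475  -0.2716  0.1   ]
 [ 0.5008 -0.2472  0.1   ]
 [ 0.4423 -0.239   0.1   ]] [ 0.47423116 -0.24280824  0.1       ] [ 0.47154328 -0.24312591  0.1       ]
```

```bash
python3 - <<'E'
from h import *
print(delta([.490,-.0515,.230],-4.0),delta([.490,-.0515,.152],-4.0))
E
```

```text
(array([ 0.043 , -0.0073,  0.0602]), array([0.0003, 0.0003, 0.0001]), 1.55) (array([ 0.043 , -0.0073,  0.1382]), array([0.0003, 0.0003, 0.0001]), 1.55)
```

Request:
{"name": "send_rows", "arguments": {"rows": [[0.02,-0.004,0.03,0,0,0,0.085],[0.043,-0.007,0.06,0,0,0,0.085],[0.043,-0.007,0.06,0,0,0,0.085],[0.043,-0.007,0.06,0,0,0,0.085]]}}

```text
time_s: 1.95
tcp_pos: [0.4898, -0.0522, 0.2301]
eef_rot: [180.0, 0.1, -4.1]
ft_force: [0.4, -0.3, 0.9]
grip_width: 0.0852
```

```bash
python3 - <<'E'
from h import *
c=snap('wrist','w2');print(c['state']['tcp_pos'],c['state']['eef_rot'],c['state']['ft_force'])
print(proj(c,[[.4895,-.0515,.195]]))
E
```

```text
[ 0.48978003 -0.05223643  0.2301049 ] [ 1.79993764e+02  8.21610224e-02 -4.06465199e+00] [ 0.39309339 -0.27783771  0.88784618]
[[246.7241412 232.1091936]]
```

View pics/w2.png

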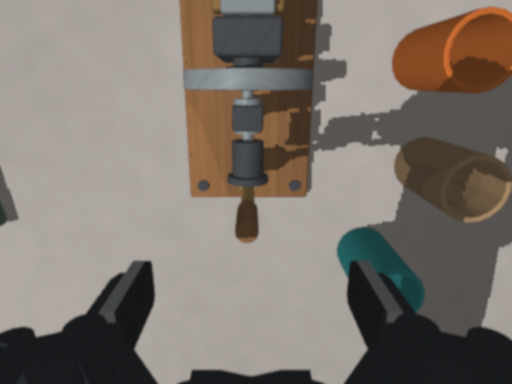

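```bash
python3 - <<'E'
from h import *
c=load('w2');crop('w2',215,180,285,250,8,'w2a')
for v in (234,235,236): print(onz(c,247,v,.195))
E
```

```text
[ 0.48830498 -0.0515681   0.195     ]
[ 0.48767716 -0.0515206   0.195     ]
[ 0.48704805 -0.051473    0.195     ]
```

View pics/w2a.png

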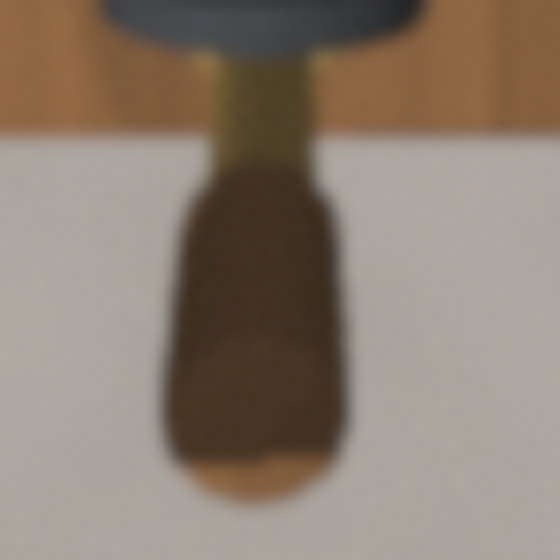

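The rod's top disc (partly shadowed) centres at (247,232), against (246.7,232.1) predicted, so I'm aligned. Descending and closing.

Request:
{"name": "send_rows", "arguments": {"rows": [[0,-0.001,0.03,0,0,0,0.085],[0,-0.001,0.06,0,0,0,0.085],[0,-0.001,0.078,0,0,0,0.085],[0,-0.001,0.078,0,0,0,0.03],[0,-0.001,0.078,0,0,0,0],[0,-0.001,0.078,0,0,0,0],[0,-0.001,0.078,0,0,0,0],[0,-0.001,0.078,0,0,0,0],[0,-0.001,0.078,0,0,0,0]]}}

```text
time_s: 2.9
tcp_pos: [0.491, -0.0502, 0.1535]
eef_rot: [180.0, -0.1, -4.0]
ft_force: [-0.1, -0.3, 5.2]
grip_width: 0.0128
```

Request:
{"name": "send_rows", "arguments": {"rows": [[0,0,-0.01,0,0,0,0],[0,0,-0.025,0,0,0,0],[0,0,-0.045,0,0,0,0],[0,0,-0.07,0,0,0,0],[0,0,-0.1,0,0,0,0],[0,0,-0.12,0,0,0,0],[0,0,-0.12,0,0,0,0],[0,0,-0.12,0,0,0,0]]}}

```text
time_s: 3.7
tcp_pos: [0.4903, -0.0501, 0.2717]
eef_rot: [180.0, 0.0, -4.0]
ft_force: [0.6, 0.3, -1.8]
grip_width: 0.0122
```

```bash
python3 - <<'E'
from h import *
c=snap('side','s3');print(c['state']['tcp_pos'],c['state']['eef_rot'],c['state']['ft_force'],c['state']['grip_width'])
p=c['state']['tcp_pos']
print(proj(c,[[p[0],p[1],p[2]-.1265],[p[0],p[1],p[2]]]))
crop('s3',200,60,400,220,4,'s3a')
E
```

```text
[ 0.49028169 -0.05009285  0.27168347] [ 1.79999152e+02  3.50173878e-02 -3.96365966e+00] [ 0.58608299  0.34459872 -1.84031249] 0.012191958152641048
[[275.56895081 167.81223707]
 [276.38641882 122.21327497]]
```

View pics/s3a.png

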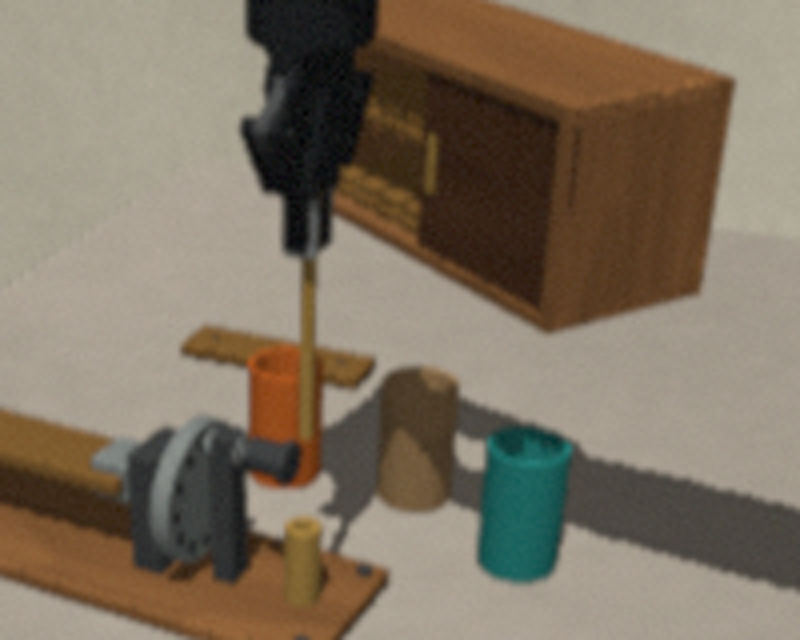

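Rod is clear and upright, foot at about (276,169) in the side view. Moving over the cup.

Request:
{"name": "send_rows", "arguments": {"rows": [[0,0.01,-0.01,0,0,0,0],[-0.001,0.035,-0.01,0,0,0,0],[-0.002,0.065,-0.01,0,0,0,0],[-0.003,0.095,-0.01,0,0,0,0],[-0.003,0.125,-0.01,0,0,0,0],[-0.004,0.155,-0.01,0,0,0,0],[-0.005,0.18,-0.01,0,0,0,0],[-0.005,0.193,-0.01,0,0,0,0],[-0.005,0.193,-0.01,0,0,0,0],[-0.005,0.193,-0.01,0,0,0,0]]}}

```text
time_s: 4.75
tcp_pos: [0.4721, -0.2419, 0.2821]
eef_rot: [-180.0, 0.0, -4.0]
ft_force: [-0.1, 0.3, -0.6]
grip_width: 0.0122
```

```bash
python3 - <<'E'
from h import *
c=snap('side','s4');w=snap('wrist','w4');t=snap('top','t4');p=c['state']['tcp_pos'];print(p,c['state']['eef_rot'],c['state']['grip_width'])
print(proj(c,[[p[0],p[1],p[2]-.1265]]),proj(w,[[p[0],p[1],p[2]-.1265],[.472,-.2425,.1]]))
crop('s4',200,60,400,220,4,'s4a')
E
```

```text
[ 0.47209708 -0.24186406  0.28212354] [-1.79966557e+02  2.52973319e-02 -3.96340799e+00] 0.012199714807791657
[[305.85876918 138.05179541]] [[249.24615674 185.85199563]
 [250.09896421 169.6372725 ]]
```

View pics/s4a.png

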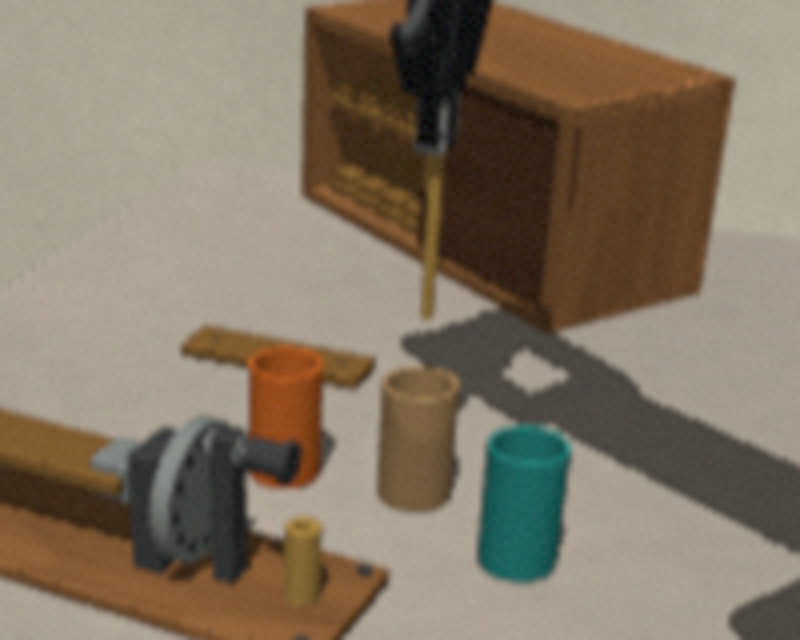

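View pics/w4.png

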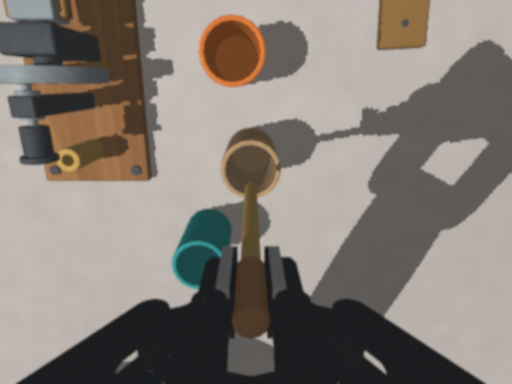

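Foot is over the cup: rim centre at about (250,167), foot at (249,186). Lowering.

Request:
{"name": "send_rows", "arguments": {"rows": [[0,0,0.02,0,0,0,0],[0,0,0.045,0,0,0,0],[0,0,0.07,0,0,0,0],[0,0,0.095,0,0,0,0],[0,0,0.12,0,0,0,0],[0,0,0.132,0,0,0,0],[0,0,0.139,0,0,0,0],[0,0,0.139,0,0,0,0],[0,0,0.139,0,0,0,0]]}}

```text
time_s: 5.8
tcp_pos: [0.4727, -0.2425, 0.1446]
eef_rot: [179.9, -0.1, -3.9]
ft_force: [0.3, -0.2, -0.8]
grip_width: 0.0126
```

```bash
python3 - <<'E'
from h import *
c=snap('side','s5');w=snap('wrist','w5');p=c['state']['tcp_pos'];print(p,c['state']['ft_force'],c['state']['grip_width'])
crop('s5',200,60,400,220,4,'s5a')
E
```

```text
[ 0.4726761  -0.2424904   0.14462135] [ 0.34938868 -0.15842048 -0.84640098] 0.012616775554957958
```

View pics/s5a.png

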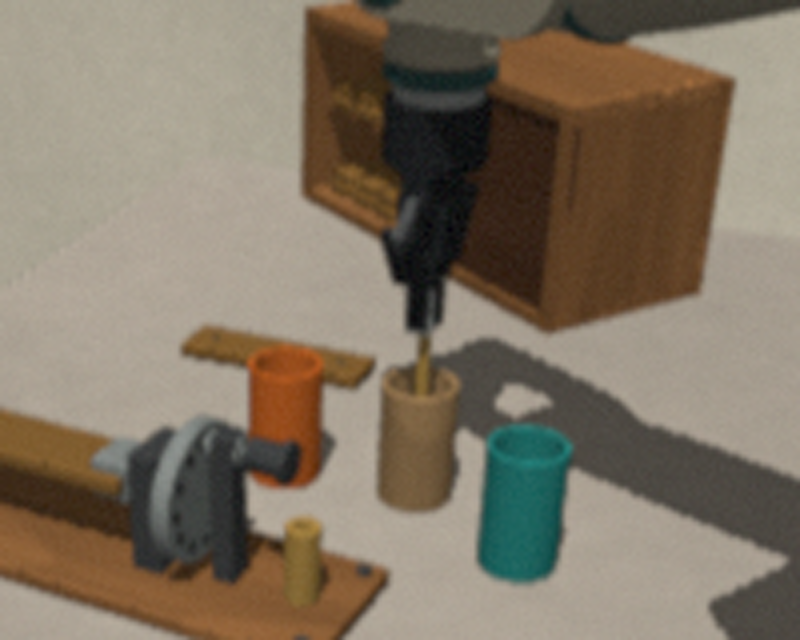

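View pics/w5.png

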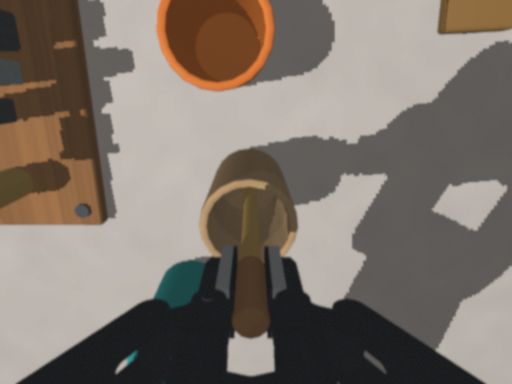

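Rod is inside the bamboo cup, foot about 16 mm up. I lower 6 mm more, then open and wait.

Request:
{"name": "send_rows", "arguments": {"rows": [[0,0,0.003,0,0,0,0],[0,0,0.006,0,0,0,0],[0,0,0.006,0,0,0,0.02],[0,0,0.006,0,0,0,0.03],[0,0,0.006,0,0,0,0.05],[0,0,0.006,0,0,0,0.085],[0,0,0.006,0,0,0,0.085],[0,0,0.006,0,0,0,0.085],[0,0,0.006,0,0,0,0.085]]}}

```text
time_s: 6.8
tcp_pos: [0.4721, -0.2423, 0.1374]
eef_rot: [180.0, -0.0, -4.0]
ft_force: [0.6, -0.6, -0.0]
grip_width: 0.085
```

```bash
python3 - <<'E'
from h import *
c=snap('side','s6');w=snap('wrist','w6');p=c['state']['tcp_pos'];print(p,c['state']['ft_force'],c['state']['grip_width'])
crop('s6',200,60,400,220,4,'s6a')
E
```

```text
[ 0.47212001 -0.24234352  0.13736899] [ 0.61899035 -0.58462981 -0.03042283] 0.08495602292626166
```

View pics/s6a.png

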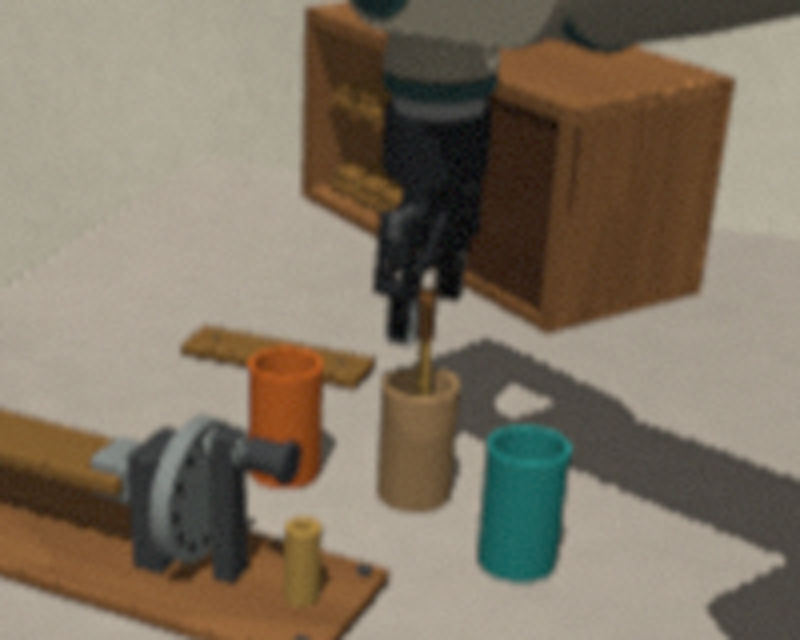

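View pics/w6.png

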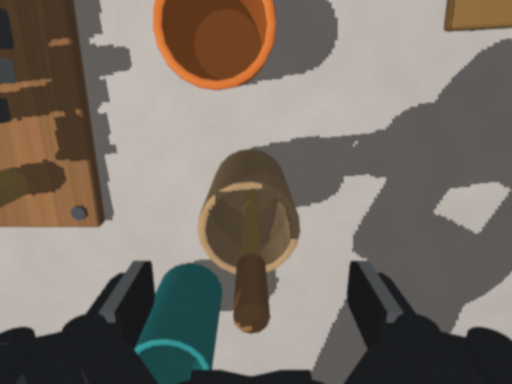

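The rod stands free and upright in the cup, well between the fingers. Rising straight up.

Request:
{"name": "send_rows", "arguments": {"rows": [[0,0,-0.015,0,0,0,0.085],[0,0,-0.04,0,0,0,0.085],[0,0,-0.07,0,0,0,0.085],[0,0,-0.1,0,0,0,0.085],[0,0,-0.13,0,0,0,0.085],[0,0,-0.13,0,0,0,0.085],[0,0,-0.13,0,0,0,0.085]]}}

```text
time_s: 7.6
tcp_pos: [0.4723, -0.2424, 0.2686]
eef_rot: [179.9, -0.1, -4.0]
ft_force: [0.3, 0.3, -0.7]
grip_width: 0.0847
```

```bash
python3 - <<'E'
from h import *
print(delta([.5167,-.0532,.265],-4.0))
c=snap('side','s7');crop('s7',200,60,400,220,4,'s7a')
E
```

```text
(array([ 0.0312, -0.1918,  0.0035]), array([ 0.0011, -0.002 ,  0.0007]), 7.6)
```

View pics/s7a.png

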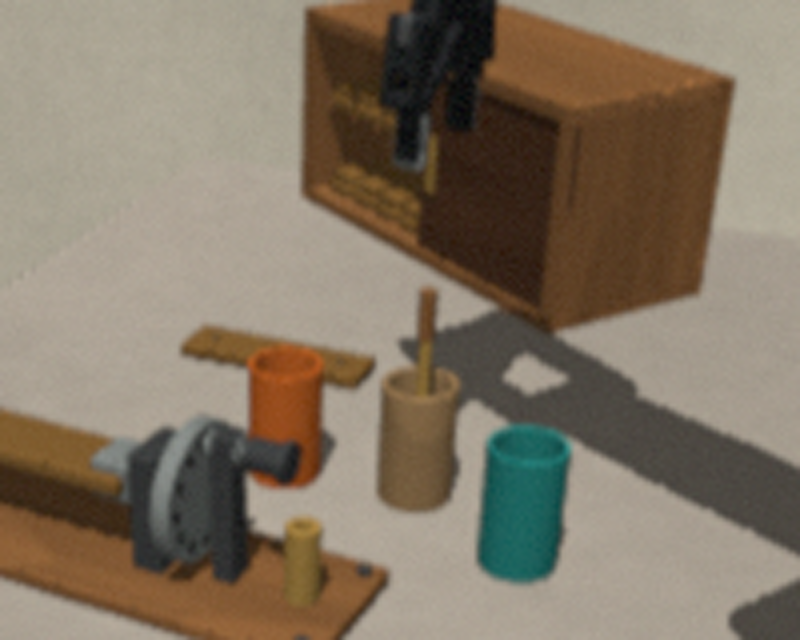

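Rod still stands at about (307,145), untouched. Moving above the knob.

Request:
{"name": "send_rows", "arguments": {"rows": [[0.003,-0.02,0,0,0,0,0.085],[0.008,-0.055,0,0,0,0,0.085],[0.015,-0.095,0,0,0,0,0.085],[0.022,-0.135,0,0,0,0,0.085],[0.028,-0.17,0.02,0,0,0,0.085],[0.031,-0.192,0.04,0,0,0,0.085],[0.031,-0.192,0.06,0,0,0,0.085],[0.031,-0.192,0.065,0,0,0,0.085],[0.031,-0.192,0.065,0,0,0,0.085]]}}

```text
time_s: 8.55
tcp_pos: [0.5155, -0.053, 0.2009]
eef_rot: [-180.0, 0.2, -4.0]
ft_force: [0.7, 0.6, 0.4]
grip_width: 0.0845
```

```bash
python3 - <<'E'
from h import *
c=snap('wrist','w8');print(c['state']['tcp_pos'],c['state']['eef_rot'])
print(proj(c,[[.5167,-.0532,.132],[.5007,-.0521,.120]]))
crop('w8',160,120,340,260,4,'w8a')
E
```

```text
[ 0.51554965 -0.05300751  0.20091834] [-179.98990504    0.18130377   -3.97716851]
[[248.49786473 208.6502713 ]
 [248.67775945 223.70328796]]
```

View pics/w8.png

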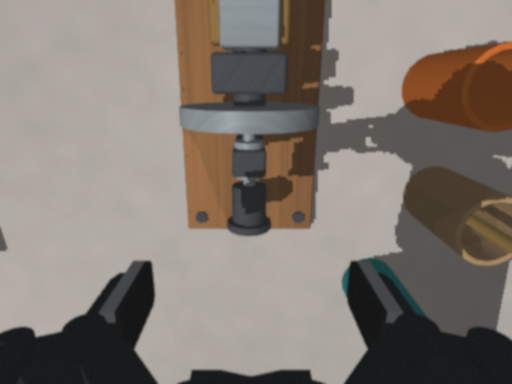

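View pics/w8a.png

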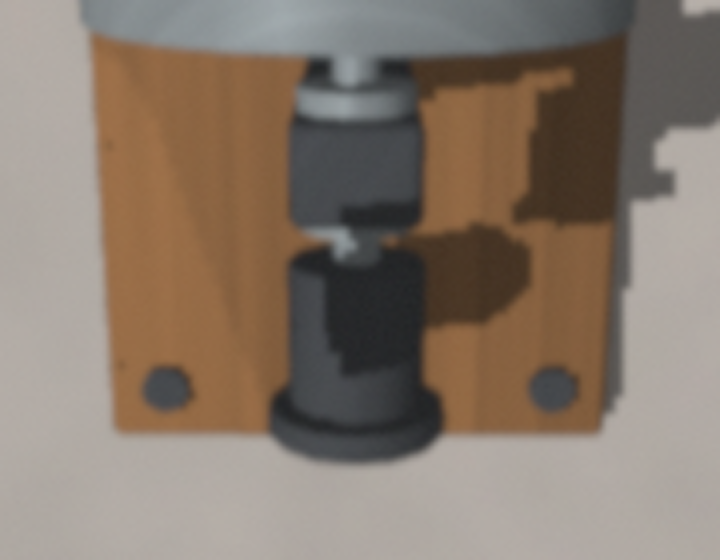

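```bash
python3 - <<'E'
from h import *
c=load('w8')
for n,x,y,z in[('neck far',357,255,.132),('collar near top',356,430,.136),('joint',356,416,.132),('neckL',290,330,.12),('neckR',425,330,.12),('colL',271,420,.12),('colR',442,420,.12)]:
    print(n,onz(c,160+x/4-.4,120+y/4-.4,z))
print(delta([.5165,-.053,.101],-4.0))
E
```

```text
neck far [ 0.5341957  -0.05470171  0.132     ]
collar near top [ 0.50511547 -0.05244741  0.136     ]
joint [ 0.50592322 -0.05248547  0.132     ]
neckL [ 0.5178631  -0.04172481  0.12      ]
neckR [ 0.51619454 -0.06526134  0.12      ]
colL [ 0.50108457 -0.03683477  0.12      ]
colR [ 0.49892276 -0.06733175  0.12      ]
(array([ 0.0004, -0.0004,  0.1013]), array([ 0.0001,  0.0007, -0.0001]), 8.6)
```

The knob's neck centre is at about (0.5175, -0.0535), consistent with the rod position. Descending and closing on it.

Request:
{"name": "send_rows", "arguments": {"rows": [[0.001,0,0.03,0,0,0,0.085],[0.002,0,0.06,0,0,0,0.085],[0.002,0,0.085,0,0,0,0.085],[0.002,0,0.102,0,0,0,0.085],[0.002,0,0.102,0,0,0,0.085]]}}

```text
time_s: 9.1
tcp_pos: [0.5173, -0.0535, 0.0988]
eef_rot: [-180.0, 0.2, -4.0]
ft_force: [0.1, 0.7, 0.4]
grip_width: 0.0849
```

```bash
python3 - <<'E'
from h import *
c=snap('wrist','w9');s=c['state'];print(s['tcp_pos'],s['eef_rot'],s['ft_force'])
E
```

```text
[ 0.51731962 -0.05351475  0.09879417] [-179.98658478    0.19077036   -4.02542446] [0.09949762 0.66498887 0.3506442 ]
```

View pics/w9.png

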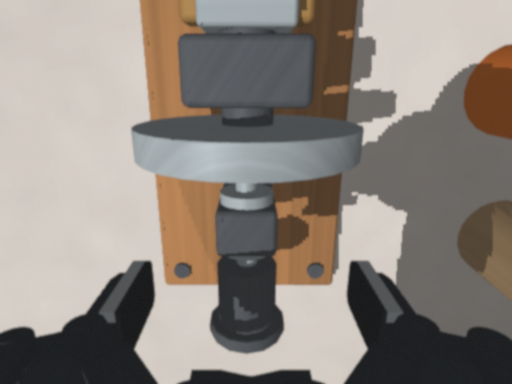

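Request:
{"name": "send_rows", "arguments": {"rows": [[0,0,0,0,0,0,0.04],[0,0,0,0,0,0,0],[0,0,0,0,0,0,0],[0,0,0,0,0,0,0],[0,0,0,0,0,0,0],[0,0,0,0,0,0,0]]}}

```text
time_s: 9.75
tcp_pos: [0.5187, -0.052, 0.1012]
eef_rot: [-179.9, -0.1, -3.9]
ft_force: [-1.5, 5.1, 5.1]
grip_width: 0.0223
```

```bash
python3 - <<'E'
from h import *
c=snap('wrist','w10');s=c['state'];print(s['tcp_pos'],s['eef_rot'],s['ft_force'])
E
```

```text
[ 0.51874792 -0.05203671  0.10121106] [-1.79896695e+02 -7.56068877e-02 -3.92055135e+00] [-1.46688421  5.11837859  5.09263325]
```

View pics/w10.png

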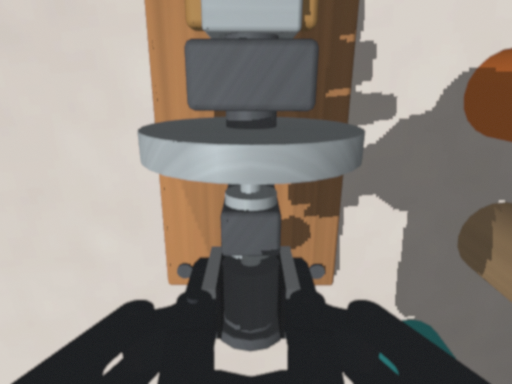

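Knob gripped, opening 22 mm. Pulling along tool -x.

Request:
{"name": "send_rows", "arguments": {"rows": [[-0.003,0,0,0,0,0,0],[-0.006,0,0,0,0,0,0],[-0.009,0,0,0,0,0,0],[-0.012,0,0,0,0,0,0],[-0.015,0,0,0,0,0,0],[-0.018,0,0,0,0,0,0],[-0.018,0,0,0,0,0,0],[-0.018,0,0,0,0,0,0],[-0.018,0,0,0,0,0,0]]}}

```text
time_s: 10.7
tcp_pos: [0.5031, -0.0509, 0.1014]
eef_rot: [-179.9, -0.5, -3.9]
ft_force: [13.5, 4.7, -4.0]
grip_width: 0.0223
```

```bash
python3 - <<'E'
from h import *
c=snap('wrist','w11');s=c['state'];print(s['tcp_pos'],s['eef_rot'],s['ft_force'])
E
```

```text
[ 0.50308094 -0.05094176  0.10135657] [-179.89602525   -0.45173613   -3.9184847 ] [13.45972276  4.67145316 -4.0193097 ]
```

View pics/w11.png

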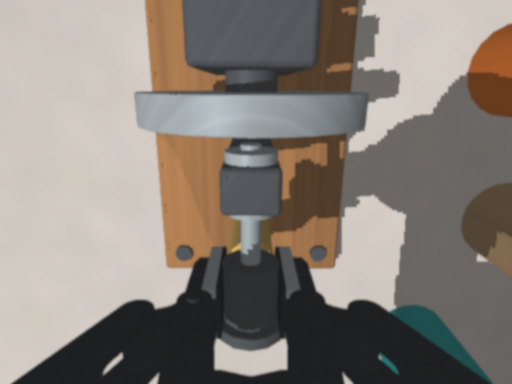

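The plunger has followed 15.7 mm with no visible slip, and the pull is about 14 N. I'm pulling a little further to confirm the stop.

Request:
{"name": "send_rows", "arguments": {"rows": [[-0.002,0,0,0,0,0,0],[-0.004,0,0,0,0,0,0],[-0.004,0,0,0,0,0,0],[-0.004,0,0,0,0,0,0],[-0.004,0,0,0,0,0,0]]}}

```text
time_s: 11.25
tcp_pos: [0.5028, -0.0509, 0.1016]
eef_rot: [-179.9, -1.0, -3.9]
ft_force: [36.8, 3.1, -17.9]
grip_width: 0.0222
```

```bash
python3 - <<'E'
from h import *
c=snap('wrist','w12');snap('side','s12');s=c['state'];print(s['tcp_pos'],s['eef_rot'],s['ft_force'])
crop('s12',200,60,400,220,4,'s12a')
E
```

```text
[ 0.50277378 -0.05092091  0.10155119] [-179.89834919   -1.04613036   -3.91982758] [ 36.81318269   3.07450031 -17.90256752]
```

View pics/w12.png

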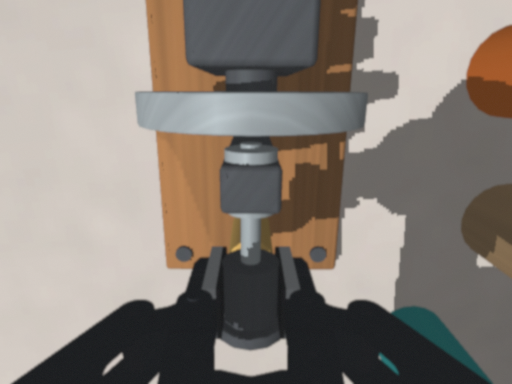

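View pics/s12a.png

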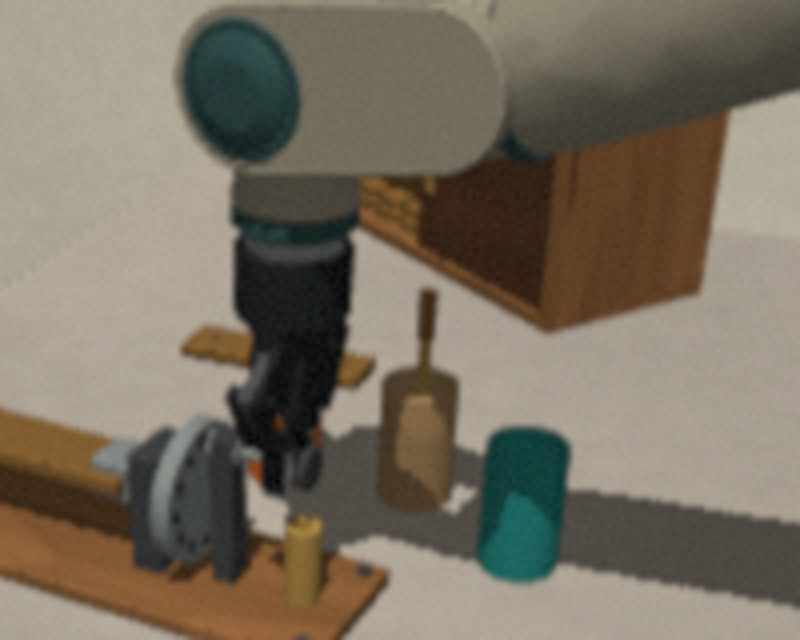

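The stop is confirmed: force rose to 37 N with no further motion. I ease off 2 mm of command, which stays on the stop with less slip risk, and watch it for a moment.

Request:
{"name": "send_rows", "arguments": {"rows": [[0.002,0,0,0,0,0,0],[0.002,0,0,0,0,0,0],[0.002,0,0,0,0,0,0],[0.002,0,0,0,0,0,0],[0.002,0,0,0,0,0,0],[0.002,0,0,0,0,0,0],[0.002,0,0,0,0,0,0],[0.002,0,0,0,0,0,0]]}}

```text
time_s: 12.15
tcp_pos: [0.5028, -0.0509, 0.1015]
eef_rot: [-179.9, -0.7, -3.9]
ft_force: [24.1, 4.0, -8.9]
grip_width: 0.0224
```

```bash
python3 - <<'E'
from h import *
c=snap('wrist','w13');t=snap('top','t13');s=manip.get_state();print(s['tcp_pos'],s['ft_force'],s['grip_width'])
a=cv2.imread('pics/w12.png');b=cv2.imread('pics/w13.png');print(np.abs(a.astype(int)-b)[230:350,200:300].mean())
E
```

```text
[ 0.50279586 -0.05089282  0.10144107] [ 24.92622465   3.50336475 -10.44108613] 0.021946318943983998
1.3851666666666667
```

View pics/t13.png

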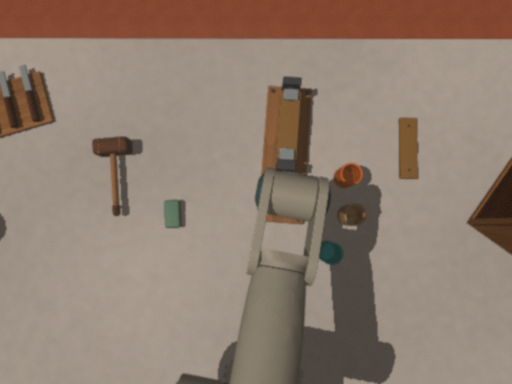

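The plunger holds steady on its stop at 25 N. The stone (172,213), mallet (112,146) and spare key (408,148) sit where they started, and the rod is in the cup. Handing in.

```bash
python3 - <<'E'
from h import *
print(manip.hand_in()); s=manip.get_state();print(s['time_s'],s['tcp_pos'],s['ft_force'],s['grip_width'])
E
```

```text
the job is handed in; nothing more can be done
None
the job is handed in; nothing more can be done
```

I drew the rod out of its socket, lowered it foot first into the bamboo cup (the tan one; the red and teal ones are decoys) and let go. I then gripped the plunger's knob, pulled it back and handed in at about 12 s while still holding it.

- **Plunger:** the gripper moved about 16 mm from the start of the pull. The force then jumped to 37 N with no further motion, which is the stop. I eased off to about 25 N; the position held and I saw no slip in the wrist images.
- **Rod:** it was standing upright and untouched in the cup in the side picture taken during the pull. The last top view, after easing off, still shows it there. I worked out its foot height, about 10 mm above the cup's underside, from the arm pose rather than measuring it in a picture.
- **Bystanders:** stone, mallet and spare key look unmoved in the first and last top views, compared by eye.
- **Disagreement:** the first side-camera and top-camera estimates of the rod and cup differed by 4 to 8 mm in y. I used the wrist-camera positions instead.

Nothing could be checked after the hand-in: it gave no verdict and returned no state.

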